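Pin the crimping press and test its stroke

TASK

The link pin of the bench crimping press has been pulled out. Take the pin with the yellow knob from the black stand, use it to drag the press's blue fork until its hole lines up with the hidden hole in the trigger's steel lug (feel for it), and push the pin through both, without forcing it, until its head sits flat on the fork. Then squeeze the yellow trigger all the way against the fixed yellow grip so that the pinned ram makes its stroke, and let it spring back, leaving the pin fully home and the other things where they are.

Things in the scene. Friction and masses are not known exactly. Their poses are not given: they have to be found in the camera images.
- deck: Sloped grey deck of the crimping press, 230 x 250 mm, sloping 35 degrees, its high edge towards the robot's left side. Origin: centre of its upper face; x up the slope, y level along it, z straight out of the deck (35 degrees from vertical). All on it but the pin stays below 59 mm. Dark anvil block beyond y = -100 mm.
- fork_mouth (a point): Centre of the mouth of the hole in the upper cheek of the ram's blue fork, 56 mm above the deck; axes as the deck's. Two cheeks, each 12 mm thick, 36 mm wide (x), with 18 mm through holes in line. In the 16 mm gap between them lies the trigger's steel lug, its top 42 mm above the deck (14 mm below this mouth). Moves with joint ram.
- ram (a joint): Slide of the blue fork along deck -y (0: fork hole at deck y = 5.6 mm; positive: to the anvil), range -0.020 to 0.020 m; stiff (3 N), stays where left; the pin's nose in the upper cheek can drag it. The lug's 18 mm hole (lug 12 mm thick) is hidden below, anywhere where ram would read -0.005 to 0.005: feel for it. Once pinned, ram follows the trigger by 11 mm.
- trigger (a joint): Sprung trigger, rad: 0 at rest, 0.25 fully squeezed, about deck z at deck x = 10, y = 0 mm. Its yellow handle (12 mm wide, 24 to 56 mm above the deck) reaches down the slope from x = -10 to -85 mm and swings to +y, to the fixed grip; its lug, 45 mm up the slope from the axis, then moves to -y. About 12 N at the handle's middle.
- squeeze (a point): Where the middle between the fingers belongs for squeezing: deck x = -55, y = 18, z = 42 mm. On one side the fixed yellow grip, a bar along deck x, y = 20 to 34 mm, 20 to 56 mm above the deck; on the other the trigger's handle, its outer side at y = -14 mm at rest, about 2 mm when squeezed (48 and 32 mm over both).
- pin: Headed steel pin with yellow knob, 92 mm long, about 130 g, upright in the black stand at the start. Origin on its axis at the underside of the head; z towards the knob. Above: head disc 32 mm across, 6 mm thick, then the knob, a cylinder 24 mm across, 34 mm high. Below: shank of 16 mm diameter, 52 mm long, its last 12 mm tapering to 8 mm.
- pin_stand: Black block 200 x 60 x 62 mm, fixed, origin at the centre of its underside, long side along its x; three 18 mm holes along x at -66, 0 and 66 mm hold the pin and two gauges; their heads rest on its top.
- gauge_blue: A gauge that is too short, with a blue knob, standing in the stand; otherwise like the pin (34 mm shank). Origin at the underside of its head. Leave it there.
- gauge_white: The same with a white knob. Leave it there.
- tape: Roll of yellow tape lying flat, 90 mm across, 22 mm high; origin at the centre of its underside.
- pliers: Pliers with yellow handles lying flat, about 150 mm long, 15 mm high; origin under the joint.
- splice_case: White plastic case 85 x 60 x 28 mm; origin at the centre of its underside.
- gel_pot: Amber jar with a black cap, 64 mm across, 45 mm high; origin at the centre of its underside.
There are look-alikes about, which are no part of the job. Leave any orange or pink look-alike of the pin alone.

How it is judged:
On the way, in this order (a step that is already met when the one before it is completed fails the run):
1. the pin is through fork and lug and its head sits on the fork (z of pin in the frame of fork_mouth between -0.003 and 0.003 m and x of pin in the frame of fork_mouth between -0.003 and 0.003 m and y of pin in the frame of fork_mouth between -0.003 and 0.003 m and angle between the z axis of pin and the z axis of fork_mouth, either way round below 0.09 rad), for 0.2 s.
2. the trigger is squeezed all the way and the pinned ram makes its stroke (value of joint trigger above 0.21 rad and value of joint ram above 0.003 m), for 0.2 s.
At the end, for the whole second after the job is handed in: The yellow-knobbed pin is through fork and lug with its head within 3 mm of the fork's upper face and of the hole's centre and within 5 degrees of its axis, at rest; the trigger is back within 0.03 rad of rest (all of step 1 and value of joint trigger below 0.03 rad and linear speed of pin below 0.02 m/s); the robot touches nothing.
It fails at once if the pin is forced: it presses on the press with over 50 N (contact force between pin and press above 50 N).
It fails at once if another pin in the stand is lifted or shifted (more than 12 mm) (distance of any of gauge_blue, gauge_white from where it was at the start of the episode above 0.012 m).
It fails at once if the tape, pliers, case or jar is pushed aside (more than 30 mm) (distance of any of tape, pliers, splice_case, gel_pot from where it was at the start of the episode above 0.03 m).
It also fails if it takes over 54 s, if anything falls off the work surface, if the arm or the gripper's body presses on something with over 40 N, if the wrist force passes 120 N, or if a joint passes its speed limit or range.

ROBOT

A 7-joint arm with a two-finger parallel gripper is mounted at the origin on the work surface. World frame = base frame: x ahead of the robot, y to its left, z up, the work surface at z = 0. Lengths are in m, angles in rad, forces in N, time in s.
With the tool pointing down it reaches from about 0.425 to 0.925 m from the base axis. Payload 6.8 kg.
Tool frame: the origin (TCP) lies at the very end of the fingers, on their centre line; the grasp point (between the pads) lies 19 mm behind it (grip_point_offset is the distance from the TCP to the grasp point, in m); z points along the fingers, y is the line along which they close (so a half turn about z gives the same grasp; the last joint's range is limited). The gripper opens to 85 mm and grips with 20 to 120 N. Pads are 22 mm wide; open, the fingers measure 114 mm over their backs; the gripper's body (76 mm by 85 mm) begins 54 mm behind the grasp point. The pads swing forward as they close: fully open they stand 13 mm farther back than shut.
Start: joints at [-1.369, 0.477, 0.022, 1.555, -0.011, 1.109, -0.083], TCP at [0.206, 0.643, 0.195] pointing down, gripper open.
Joint ranges: [-2.96, 2.96], [-0.34, 2.1], [-1.41, 1.46], [0.24, 2.44], [-1.37, 4.51], [0.17, 1.92], [-2.96, 2.96]. Speed limits (rad/s): [2.39, 2.39, 3.14, 3.14, 3.14, 3.14, 3.14].

INTERFACE

Orientations are given as a unit quaternion [w, x, y, z].
In Python, from station import * gives the robot as it stands.
- The arm moves only by the tool carry_out, never from a script. Its argument "rows" is text: rows parted by semicolons, each of 4 numbers parted by spaces: the shift along the world's x, y, z in mm, then the turn about the world's z in degrees. In form: dx dy dz yaw; .... A call has 1 to 10 rows; each row shifts and turns the commanded pose from where the row before left it; what a row does not reach is not made up. A row lasts 1/8 s, in which the tool goes at most 62.5 mm and 10.7 degrees, less where a joint would pass 70% of its speed; a pose out of reach is approached as far as the arm can. A call is refused whole if a number of a shift passes 62.5 or a number of a turn 10.7, either way. A call with a gripper value outside its range is refused whole. "claw" is the finger opening in mm, from 0 to 85.4, set as the call begins (left out, the last holds). The fingers move at their own pace and stop on an object; "force" is the grip in N (left out, the last holds). Time passes only in rows, so rows that do not move let the fingers close. It gives the time, the measured TCP pose, the force, the opening and the grip force at its end, in the units of the state.
- get_obs(): the state, without advancing time (a new reading comes with each control period).
- read_camera(name): name is "scene" or "top" or "wrist"; returns a dict with "img" (400x640x3 uint8, blue, green, red), "fov_y" (degrees; the focal length in pixels is half the picture's height over the tangent of half this angle, whatever the lens; pixels are square), "cx", "cy" (the principal point, pixels), "distortion" ([k1, k2, p1, p2, k3] as OpenCV has them; the pictures are not rectified), "world_to_cam" (4x4, takes a point from world to camera coordinates). Camera axes: x right, y up, looking along -z (the intrinsics and any distortion apply to the point x, -y, -z); pixel columns grow to the right and rows downward; lengths in m; the calibration is good to about 2 mm. A picture is of the moment at which its call begins. There is no depth.
- hand_in(): hands the job in; it is judged then, once.
Trained networks look in the newest picture that a camera, given by its name, has taken for a name from the list of things; names that differ only in an ending like _2 or _b are one class to them, and where a whole thing is asked for, a point or a joint stands for the part that bears it (a point fixed in the world has none). Each returns a list of dicts, best first, with "confidence" (0 to 1); they miss things now and then, are a little off and sometimes report something else, mostly with a low value. They report only what shows in the picture. A call takes as long as a camera call. They do not tell look-alikes from the thing itself.
- recognise(camera, thing): "centre" ([column, row] in pixels, amid what is visible of it).
- outline_of(camera, thing): "pixels" (400x640 bool, what is visible of it) and "centre" ([column, row] in pixels, amid what is visible of it).
- place_of(camera, thing): "centre" ([column, row] in pixels: a listed point, or the origin of a listed thing).
The state is a dict: "t": time; "q": joint angles; "joint_vel": joint speeds; "joint_torque": joint torques, N m; "eef_pos": TCP position; "tool_rot": TCP orientation; "contact_force": force on the tool from outside, world axes, zero at the start; "torque": the same for the moment, N m; "gripper_width": opening from 0.0 (shut) to 1.0 (fully open); "grasp_force": force on a finger pad.
Only numpy, scipy, OpenCV 4.12 (cv2) and the standard library are available. Lean on these libraries where they do the work, as an engineer would, in place of code of your own. Each camera call takes 0.05 s, during which the arm holds its last target. There are 200 camera calls.

## Working session

There is one attempt and no reset: what is moved stays moved. The work goes in short steps, Python scripts to look and compute and a tool call to move; the robot and the scene stay as the last step left them, time stands still between calls to the robot, and variables do not carry over. Pictures are saved under pics/ and viewed, at most 10 in all, crops included, and the job is handed in when it is done.

Besides the shell and the picture viewer there is one more tool, called after "Request:" by a JSON object that holds its "api" and its "payload", one argument or row to a line. carry_out: Moves the arm, as the interface text tells. Its arguments: {"type":"object","properties":{"rows":{"type":"string"},"claw":{"type":"number"},"force":{"type":"number"}},"required":["rows"]}

```bash
ls; mkdir -p pics; cat > h.py <<'E'
from station import *
import numpy as np, cv2
def cam(n):
    c=read_camera(n); f=200/np.tan(np.radians(c["fov_y"]/2))
    c["K"]=np.array([[f,0,c["cx"]],[0,f,c["cy"]],[0,0,1]]); c["d"]=np.array(c["distortion"],float)
    M=np.diag([1,-1,-1,1])@np.array(c["world_to_cam"]); c["R"]=M[:3,:3]; c["t"]=M[:3,3]; return c
def proj(c,P):
    return cv2.projectPoints(np.atleast_2d(np.array(P,float)),cv2.Rodrigues(c["R"])[0],c["t"],c["K"],c["d"])[0][:,0]
def ray(c,px):
    u=cv2.undistortPoints(np.array([[px]],float),c["K"],c["d"])[0,0]
    return -c["R"].T@c["t"], c["R"].T@np.array([u[0],u[1],1])
def onz(c,px,z):
    o,d=ray(c,px); return o+d*(z-o[2])/d[2]
def tri(rs):
    A=0;b=0
    for o,d in rs:
        d=d/np.linalg.norm(d);Q=np.eye(3)-np.outer(d,d);A=A+Q;b=b+Q@o
    return np.linalg.solve(A,b)
E
python3 - <<'E'
from h import *
np.set_printoptions(precision=4,suppress=True)
C={n:cam(n) for n in("scene","top")}
for n in C: cv2.imwrite(f"pics/{n}0.png",C[n]["img"]); print(n,-C[n]["R"].T@C[n]["t"])
for th in["deck","fork_mouth","pin","pin_stand","gauge_blue","gauge_white","tape","pliers","splice_case","gel_pot","squeeze"]:
    D={n:place_of(n,th)[:3] for n in C}
    for n in C: print(th,n,[(np.round(d["centre"],1).tolist(),round(d["confidence"],2)) for d in D[n]])
    if D["scene"] and D["top"]: print("   tri",tri([ray(C[n],D[n][0]["centre"]) for n in C]))
o=get_obs();print({k:np.round(v,3).tolist() for k,v in o.items()})
E
```

```text
pics
scene [ 1.1896 -0.8613  0.8344]
top [ 0.4331 -0.0002  1.3126]
deck scene [([348.2, 181.0], 0.68)]
deck top [([274.3, 196.2], 0.7)]
   tri [0.5381 0.1425 0.094 ]
fork_mouth scene [([349.1, 160.2], 0.65)]
fork_mouth top [([273.1, 198.1], 0.88)]
   tri [0.5315 0.1409 0.1654]
pin scene [([211.1, 251.6], 0.69), ([184.0, 244.8], 0.68), ([175.8, 270.1], 0.49)]
pin top [([445.9, 267.5], 0.56), ([476.7, 245.4], 0.45), ([444.8, 235.7], 0.41)]
   tri [ 0.3618 -0.3182  0.0278]
pin_stand scene [([237.8, 279.7], 0.8), ([344.5, 292.2], 0.25)]
pin_stand top [([429.9, 215.9], 0.89)]
   tri [ 0.4914 -0.3064 -0.0131]
gauge_blue scene [([236.2, 258.3], 0.61)]
gauge_blue top [([434.8, 211.8], 0.68)]
   tri [ 0.4978 -0.3045  0.0642]
gauge_white scene [([345.7, 159.5], 0.63), ([262.2, 262.9], 0.5), ([348.5, 181.0], 0.34)]
gauge_white top [([434.8, 211.2], 0.53), ([426.1, 191.9], 0.5)]
   tri [ 0.5862 -0.1728  0.342 ]
tape scene [([344.5, 292.2], 0.62), ([346.2, 158.7], 0.2)]
tape top [([386.1, 131.2], 0.83)]
   tri [ 0.7469 -0.1789 -0.0002]
pliers scene []
pliers top [([198.1, 215.4], 0.67)]
splice_case scene [([417.2, 190.7], 0.55)]
splice_case top [([203.0, 160.0], 0.84), ([434.8, 212.6], 0.16)]
   tri [ 0.6642  0.378  -0.0114]
gel_pot scene [([352.6, 158.6], 0.49)]
gel_pot top [([191.4, 249.7], 0.76)]
   tri [0.3872 0.3977 0.0106]
squeeze scene [([344.5, 194.8], 0.69)]
squeeze top [([301.1, 185.6], 0.84)]
   tri [0.5702 0.0706 0.0928]
{'t': 1.2, 'q': [-1.369, 0.477, 0.022, 1.555, -0.011, 1.109, -0.083], 'joint_vel': [-0.001, -0.001, -0.001, 0.001, -0.001, -0.001, -0.0], 'joint_torque': [0.0, -59.632, 1.607, -28.155, 0.013, 0.001, 0.0], 'eef_pos': [0.206, 0.643, 0.195], 'tool_rot': [-0.0, 0.154, 0.988, 0.0], 'contact_force': [-0.548, -0.556, 0.763], 'torque': [0.016, -0.016, 0.011], 'grasp_force': 0.0, 'gripper_width': 0.999}
```

View pics/top0.png

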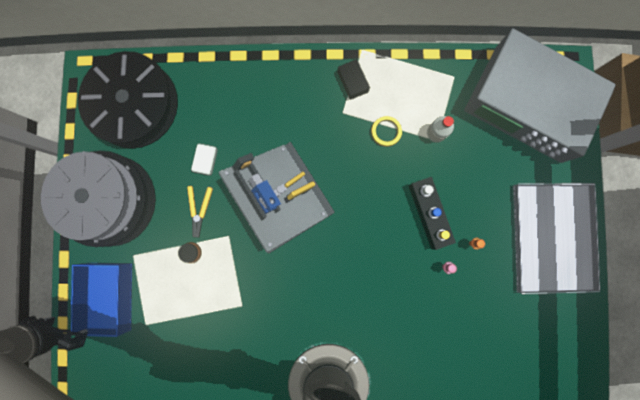

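View pics/scene0.png

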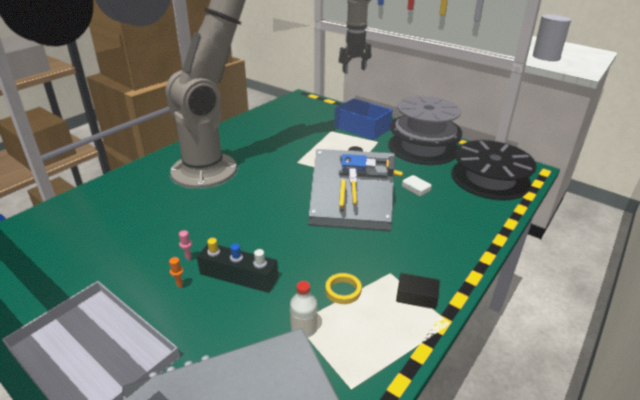

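```bash
cat > pinpos.py <<'E'
from h import *
E
python3 - <<'E'
from h import *
np.set_printoptions(precision=4,suppress=True)
C={n:cam(n) for n in("scene","top")}
for nm,s,t in[("yellow",(211.1,251.6),(444.8,235.7)),("blue",(236.2,258.3),(434.8,211.8)),("white",(262.2,262.9),(426.1,191.9))]:
    print(nm,tri([ray(C["scene"],s),ray(C["top"],t)]),onz(C["top"],t,.062),onz(C["scene"],s,.062))
# color knob
for n in C:
    hsv=cv2.cvtColor(C[n]["img"],cv2.COLOR_BGR2HSV); m=cv2.inRange(hsv,(20,110,110),(38,255,255))
    k,l,st,ce=cv2.connectedComponentsWithStats(m)
    print(n,[(ce[i].round(1).tolist(),int(st[i,4])) for i in range(1,k) if st[i,4]>12])
for n,(x0,y0,x1,y1) in{"scene":(300,140,410,235),"top":(210,130,345,260)}.items():
    cv2.imwrite(f"pics/c_{n}.png",cv2.resize(C[n]["img"][y0:y1,x0:x1],None,fx=6 if n=="scene" else 4.4,fy=6 if n=="scene" else 4.4,interpolation=cv2.INTER_CUBIC))
a=cv2.imread("pics/c_scene.png");b=cv2.imread("pics/c_top.png");print(a.shape,b.shape)
E
```

```text
yellow [ 0.4307 -0.3297  0.0676] [ 0.43   -0.3319  0.062 ] [ 0.426  -0.3253  0.062 ]
blue [ 0.4978 -0.3045  0.0642] [ 0.4978 -0.3052  0.062 ] [ 0.496  -0.3027  0.062 ]
white [ 0.5577 -0.2782  0.0638] [ 0.5546 -0.2818  0.062 ] [ 0.5598 -0.2741  0.062 ]
scene [([442.9, 6.8], 77), ([312.5, 95.9], 33), ([328.9, 100.9], 38), ([462.3, 141.6], 27), ([387.2, 162.8], 16), ([544.6, 172.4], 70), ([397.4, 172.6], 44), ([537.1, 183.4], 85), ([342.1, 193.4], 117), ([353.8, 192.3], 87), ([529.4, 195.8], 88), ([520.1, 209.0], 103), ([510.5, 223.6], 118), ([499.4, 239.8], 135), ([212.0, 244.2], 121), ([487.3, 257.7], 154), ([473.7, 277.6], 184), ([342.7, 287.6], 635), ([458.4, 299.8], 209), ([444.3, 325.4], 94), ([421.3, 353.2], 295), ([398.6, 384.8], 356)]
top [([334.3, 53.8], 166), ([371.0, 50.0], 25), ([399.2, 53.4], 162), ([431.0, 53.5], 167), ([463.0, 53.7], 161), ([206.0, 56.0], 166), ([238.0, 55.5], 169), ([270.0, 54.5], 169), ([302.0, 54.4], 168), ([489.2, 53.3], 45), ([561.2, 52.3], 19), ([148.7, 55.3], 42), ([175.0, 56.9], 161), ([84.3, 60.4], 153), ([71.3, 99.8], 160), ([385.7, 132.0], 309), ([69.2, 130.8], 156), ([245.5, 164.1], 21), ([294.5, 179.0], 91), ([301.0, 189.8], 154), ([191.2, 200.5], 167), ([205.3, 201.9], 174), ([445.0, 234.4], 60), ([63.5, 258.7], 173), ([62.5, 291.0], 167), ([62.0, 322.4], 107), ([61.7, 357.6], 167), ([62.5, 387.1], 108)]
(570, 660, 3) (572, 594, 3)
```

View pics/c_scene.png

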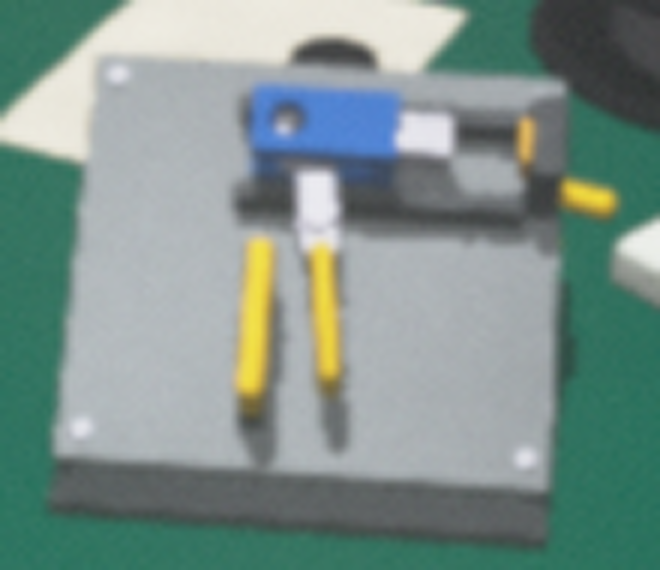

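View pics/c_top.png

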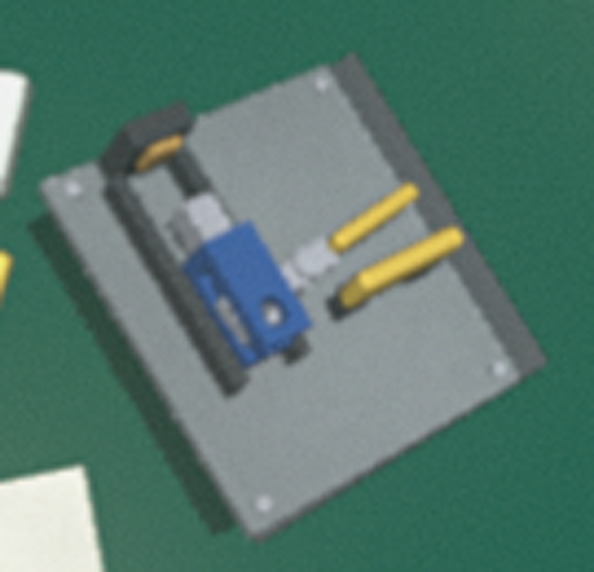

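```bash
cat > fit.py <<'E'
from h import *
from scipy.optimize import least_squares
np.set_printoptions(precision=4,suppress=True)
def pose(p):
    c,s=np.cos(p[3]),np.sin(p[3]);Rz=np.array([[c,-s,0],[s,c,0],[0,0,1]])
    a=np.radians(35);ca,sa=np.cos(a),np.sin(a)
    return Rz@np.array([[ca,0,-sa],[0,1,0],[sa,0,ca]]),np.array(p[:3])   # x up the slope
def d2w(p,q): R,t=pose(p); return (R@(np.atleast_2d(q)/1000).T).T+t
E
python3 - <<'E'
from fit import *
C={n:cam(n) for n in("scene","top")}
Q=[[115,-125,0],[115,125,0],[-115,-125,0],[-115,125,0]]
T=np.array([[40,185],[258,538],[330,65],[514,380]])/4.4+[210-.4,130-.4]
S=np.array([[566,82],[100,57],[548,492],[55,460]])/6+[300-.4,140-.4]
f=lambda p:np.r_[(proj(C["top"],d2w(p,Q))-T).ravel(),(proj(C["scene"],d2w(p,Q))-S).ravel()]
r=least_squares(f,[.538,.1425,.094,2.0],loss="soft_l1");p=r.x;print(p,np.degrees(p[3]));print(f(p).reshape(-1,2))
ht=np.array([272,312])/4.4+[209.6,129.6];hs=np.array([289,118])/6+[299.6,139.6]
h=tri([ray(C["scene"],hs),ray(C["top"],ht)]);R,t=pose(p);print("hole",h,R.T@(h-t)*1000, "deckx,y,z",R.T)
for n,px in(("top",ht),("scene",hs)):
    o,d=ray(C[n],px);o=R.T@(o-t);d=R.T@d;print(n,(o+d*(.056-o[2])/d[2])*1000)
np.save("deck.npy",p)
# stand direction
tk=onz(C["top"],(445.0,234.4),.082);print("yellow knob top",tk,onz(C["scene"],(212,244.2),.082))
E
```

```text
[0.5473 0.1424 0.0856 2.1222] 121.59517100830452
[[ 0.0911 -0.1673]
 [-0.9935 -0.1278]
 [-0.9332  0.0999]
 [ 1.8452 -0.056 ]
 [-0.0764  0.1681]
 [-0.5122 -0.4157]
 [ 0.2914  0.5015]
 [-0.3202 -0.0008]]
hole [0.5247 0.1449 0.1646] [56.737  17.8924 56.7   ] deckx,y,z [[-0.4292  0.6977  0.5736]
 [-0.8518 -0.5239  0.    ]
 [ 0.3005 -0.4886  0.8192]]
top [56.3203 17.7273 56.    ]
scene [57.0667 17.9693 56.    ]
yellow knob top [ 0.4337 -0.3273  0.082 ] [ 0.4254 -0.3183  0.082 ]
```

Request:
{"api": "carry_out", "payload": {
  "rows": "40 -62 20 0;40 -62 20 0;40 -62 20 0;40 -62 0 0;40 -62 0 0;40 -62 0 0;0 -62 0 0;0 -62 0 0;0 -62 0 0;0 -62 0 0"
}}

```text
t: 2.65
eef_pos: [0.4054, 0.0833, 0.2447]
tool_rot: [0.0, 0.154, 0.988, 0.0]
contact_force: [1.9, -0.7, -0.3]
gripper_width: 1.0
grasp_force: 0.0
```

Request:
{"api": "carry_out", "payload": {
  "rows": "0 -35 0 -10.5;0 -35 0 -10.5;0 -35 0 -10.5;0 -35 0 -10.5;0 -35 0 -10.5;0 -35 0 -10.5;0 -35 0 -10.5;0 -35 0 -10.5;0 -35 0 -10.5;0 -35 0 -10.5"
}}

```text
t: 3.9
eef_pos: [0.4056, -0.2658, 0.2446]
tool_rot: [0.0, 0.879, 0.476, 0.0]
contact_force: [0.7, 0.3, 0.3]
gripper_width: 1.001
grasp_force: 0.0
```

Request:
{"api": "carry_out", "payload": {
  "rows": "5 -10 -5 -10;5 -10 -5 -10;5 -10 -5 -10;5 -10 -5 -5;0 0 0 0"
}}

```text
t: 4.53
eef_pos: [0.4255, -0.3051, 0.2242]
tool_rot: [0.0, 0.981, 0.193, -0.0]
contact_force: [-0.5, -0.1, -0.2]
gripper_width: 1.003
grasp_force: 0.0
```

```bash
python3 - <<'E'
from fit import *
c=cam("wrist");cv2.imwrite("pics/w1.png",c["img"]);o=get_obs();print(o["eef_pos"],o["tool_rot"],o["q"],-c["R"].T@c["t"])
for th in("pin","gauge_blue","gauge_white","pin_stand"):
    for d in place_of("wrist",th)[:4]: print(th,d["centre"],round(d["confidence"],2),onz(c,d["centre"],.062 if th!="pin_stand" else 0))
hsv=cv2.cvtColor(c["img"],cv2.COLOR_BGR2HSV); m=cv2.inRange(hsv,(20,110,110),(38,255,255))
k,l,st,ce=cv2.connectedComponentsWithStats(m)
print([(ce[i].round(1).tolist(),st[i].tolist(),onz(c,ce[i],.1)) for i in range(1,k) if st[i,4]>60])
E
```

```text
[ 0.4253 -0.3047  0.2243] [ 0.      0.9811  0.1937 -0.0003] [-0.2121  0.2537  0.8602  1.9225 -0.219   1.0623 -0.441 ] [ 0.4872 -0.2797  0.4034]
pin [405.5, 222.3] 0.96 [ 0.4103 -0.4199  0.062 ]
pin [320.2, 247.5] 0.79 [ 0.3435 -0.3402  0.062 ]
gauge_white [346.0, 44.6] 0.89 [ 0.5583 -0.2801  0.062 ]
gauge_white [338.8, 112.8] 0.2 [ 0.4938 -0.2997  0.062 ]
pin_stand [338.7, 110.7] 0.97 [ 0.4972 -0.3022  0.    ]
[([337.0, 180.3], [326, 166, 24, 29, 521], array([ 0.4328, -0.3213,  0.1   ]))]
```

View pics/w1.png

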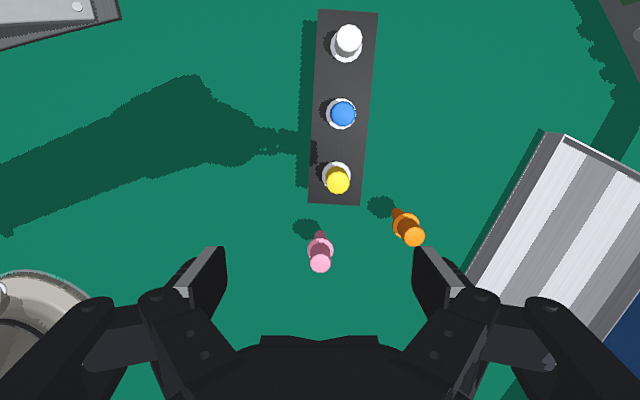

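Request:
{"api": "carry_out", "payload": {
  "rows": "6.7 -18 -20 0;0 0 -45 0;0 0 -45 0;0 0 -40 0;0 0 0 0",
  "claw": 60
}}

```text
t: 5.4
eef_pos: [0.4304, -0.3212, 0.0725]
tool_rot: [-0.002, 0.981, 0.193, -0.002]
contact_force: [-0.0, -0.1, 0.6]
gripper_width: 0.703
grasp_force: 0.0
```

Request:
{"api": "carry_out", "payload": {
  "rows": "0 0 0 0;0 0 0 0;0 0 0 0;0 0 0 0;0 0 0 0;0 0 0 0",
  "claw": 0,
  "force": 60
}}

```text
t: 6.15
eef_pos: [0.4322, -0.3227, 0.0744]
tool_rot: [-0.0, 0.981, 0.193, 0.0]
contact_force: [-0.3, 0.1, -0.2]
gripper_width: -0.001
grasp_force: 0.0
```

```bash
python3 - <<'E'
from fit import *
c=cam("wrist");cv2.imwrite("pics/w2.png",c["img"][:, :]);o=get_obs();print(o["eef_pos"],o["gripper_width"]*85.4,o["grasp_force"],o["contact_force"],o["torque"])
E
```

```text
[ 0.4323 -0.3227  0.0744] -0.027945881931017384 0.0 [ 0.8998 -0.5433 -0.1084] [0.0191 0.0025 0.0151]
```

View pics/w2.png

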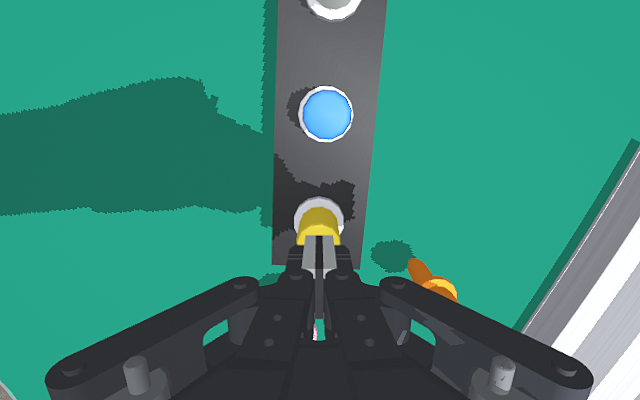

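```bash
python3 - <<'E'
from fit import *
c=cam("wrist")
print("cam",-c["R"].T@c["t"],c["R"][2])
for px in((319,222),(319,200),(318,240)): print(onz(c,px,.065),onz(c,px,.1))
for th in("gauge_blue","pin","pin_stand","gauge_white"):
    for d in place_of("wrist",th)[:2]: print(th,d["centre"],round(d["confidence"],2),onz(c,d["centre"],.062))
o=get_obs();print(proj(c,[o["eef_pos"],o["eef_pos"]+np.array([0,0,.019])]))
E
```

```text
cam [ 0.4938 -0.2974  0.2536] [-0.2474 -0.1003 -0.9637]
[ 0.4307 -0.3233  0.065 ] [ 0.4424 -0.3185  0.1   ]
[ 0.4442 -0.3177  0.065 ] [ 0.4534 -0.314   0.1   ]
[ 0.419  -0.3274  0.065 ] [ 0.4329 -0.3218  0.1   ]
gauge_blue [326.8, 114.5] 0.96 [ 0.4941 -0.3023  0.062 ]
pin [316.7, 222.4] 0.8 [ 0.4289 -0.3224  0.062 ]
pin [430.7, 294.1] 0.6 [ 0.4095 -0.4169  0.062 ]
[[319.159  224.7437]
 [319.1696 236.7855]]
```

```bash
python3 - <<'E'
from fit import *
c=cam("scene");o=get_obs();p=o["eef_pos"]
a=proj(c,[p,p+[0,0,.019],p+[0,0,.073],[.430,-.323,.062],[.430,-.323,.102]]);print(a)
im=cv2.resize(c["img"][190:290,150:290],None,fx=5,fy=5,interpolation=cv2.INTER_CUBIC)
for q in a: cv2.circle(im,tuple(int(v) for v in (q-[150,190])*5),3,(0,0,255),-1)
cv2.imwrite("pics/s3.png",im)
E
```

```text
[[212.8421 248.4319]
 [211.9001 242.7334]
 [209.141  225.9324]
 [212.7994 251.7708]
 [210.8083 239.7992]]
```

View pics/s3.png

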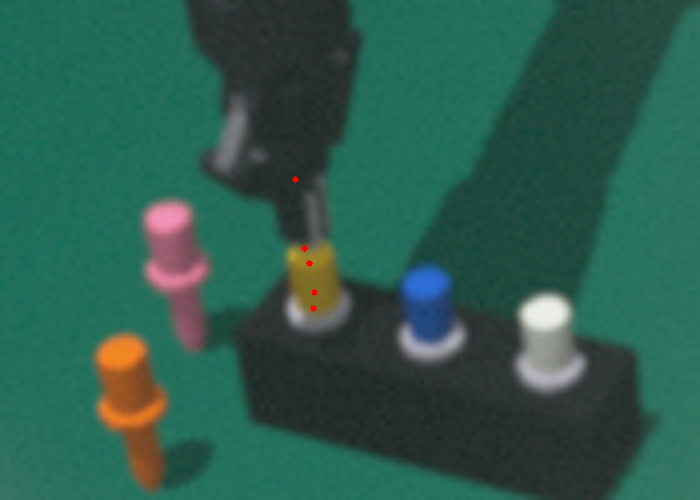

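Request:
{"api": "carry_out", "payload": {
  "rows": "0 0 0 0;0 0 0 0;0 0 0 0;0 0 -10 0;0 0 -10 0;0 0 0 0",
  "claw": 50
}}

```text
t: 7.25
eef_pos: [0.4314, -0.3223, 0.0532]
tool_rot: [-0.001, 0.981, 0.193, -0.001]
contact_force: [-0.6, 0.1, 0.5]
gripper_width: 0.59
grasp_force: 0.0
```

Request:
{"api": "carry_out", "payload": {
  "rows": "0 0 0 0;0 0 0 0;0 0 0 0;0 0 0 0",
  "claw": 0,
  "force": 40
}}

```text
t: 7.75
eef_pos: [0.4323, -0.3228, 0.0546]
tool_rot: [0.0, 0.981, 0.193, 0.0]
contact_force: [-1.1, 0.2, 3.2]
gripper_width: 0.257
grasp_force: 39.2
```

Request:
{"api": "carry_out", "payload": {
  "rows": "0 0 0 0;0 0 -5 0;0 0 0 0",
  "claw": 32
}}

```text
t: 8.12
eef_pos: [0.432, -0.3225, 0.0488]
tool_rot: [-0.0, 0.981, 0.193, -0.0]
contact_force: [-0.5, -0.6, -0.0]
gripper_width: 0.373
grasp_force: 0.0
```

Request:
{"api": "carry_out", "payload": {
  "rows": "0 0 0 0;0 0 0 0;0 0 0 0;0 0 8 0;0 0 12 0;0 0 12 0;0 0 12 0;0 0 0 0;0 0 0 0",
  "claw": 0,
  "force": 40
}}

```text
t: 9.25
eef_pos: [0.4322, -0.3225, 0.0933]
tool_rot: [-0.0, 0.981, 0.193, 0.0]
contact_force: [-0.8, 0.0, -0.6]
gripper_width: 0.262
grasp_force: 39.2
```

```bash
python3 - <<'E'
from fit import *
c=cam("scene");o=get_obs();p=o["eef_pos"];print(p,o["gripper_width"],o["contact_force"],o["torque"])
im=cv2.resize(c["img"][180:280,150:290],None,fx=5,fy=5,interpolation=cv2.INTER_CUBIC)
cv2.imwrite("pics/s4.png",im)
E
```

```text
[ 0.432  -0.3224  0.093 ] 0.2634776840996533 [ 0.2048  0.3463 -1.1416] [ 0.0264  0.017  -0.0039]
```

View pics/s4.png

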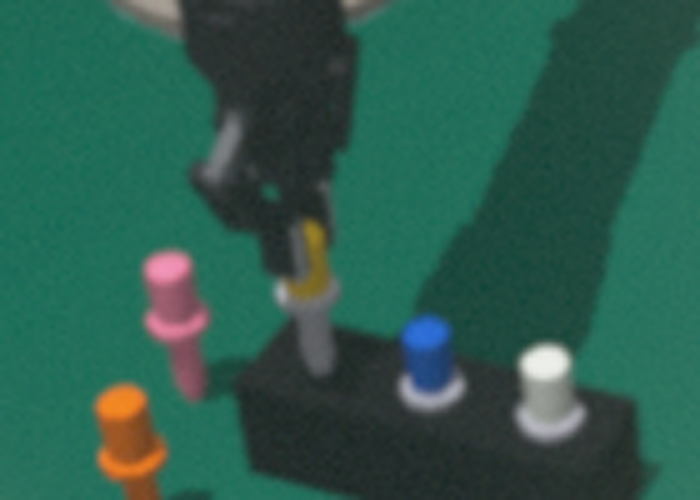

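Request:
{"api": "carry_out", "payload": {
  "rows": "-6 -2.4 0 0;-6 -2.4 -0.5 0;-6 -2.4 -1 0;-6 -2.4 -1.5 0;-5.5 -2.2 -2 0;-5.5 -2.2 -2 0;-5 -2 -2.5 0;-5 -2 -3 0",
  "force": 20
}}

```text
t: 10.3
eef_pos: [0.3866, -0.3417, 0.0812]
tool_rot: [0.0, 0.981, 0.193, 0.0]
contact_force: [0.0, 0.4, 6.0]
gripper_width: 0.259
grasp_force: 41.7
```

```bash
python3 - <<'E'
from fit import *
c=cam("scene");o=get_obs();p=o["eef_pos"];print(p,o["gripper_width"],o["contact_force"],o["torque"])
im=cv2.resize(c["img"][180:280,150:290],None,fx=5,fy=5,interpolation=cv2.INTER_CUBIC)
cv2.imwrite("pics/s5.png",im)
E
```

```text
[ 0.3857 -0.3419  0.0808] 0.2604748171556664 [0.4538 0.7685 4.573 ] [ 0.1101 -0.6097 -0.0401]
```

View pics/s5.png

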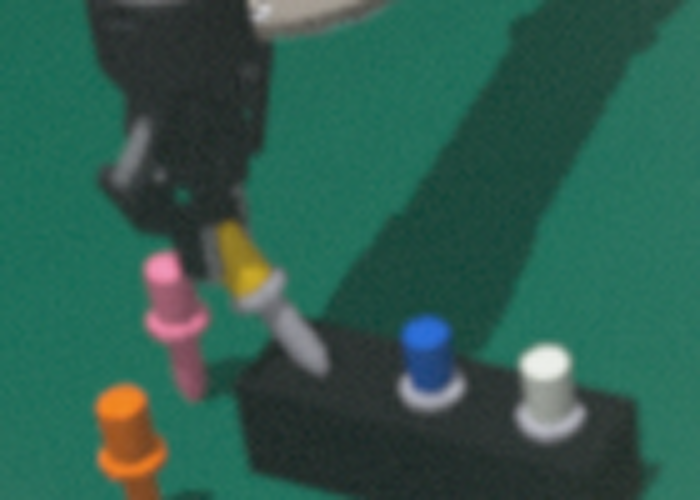

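Request:
{"api": "carry_out", "payload": {
  "rows": "0 0 0 0;-8 -3 12 0;-8 -3 18 0;0 0 50 0;0 0 50 0",
  "force": 70
}}

```text
t: 10.98
eef_pos: [0.3691, -0.3471, 0.2126]
tool_rot: [-0.0, 0.981, 0.192, -0.001]
contact_force: [1.0, 0.1, -0.9]
gripper_width: 0.25
grasp_force: 68.8
```

Request:
{"api": "carry_out", "payload": {
  "rows": "20 43 5 9.935;20 43 5 9.935;20 43 5 9.935;20 43 5 9.935;20 43 5 9.935;20 43 5 9.935;20 43 5 9.935;20 43 5 9.935;20 43 5 9.935;20 43 5 9.935"
}}

```text
t: 12.22
eef_pos: [0.5711, 0.0828, 0.2619]
tool_rot: [0.0, 0.486, 0.874, -0.001]
contact_force: [1.3, -0.7, -1.2]
gripper_width: 0.249
grasp_force: 68.7
```

Request:
{"api": "carry_out", "payload": {
  "rows": "0 0 0 0;0 0 0 0;0 0 0 0"
}}

```text
t: 12.6
eef_pos: [0.5707, 0.0811, 0.2612]
tool_rot: [0.0, 0.489, 0.872, -0.0]
contact_force: [0.4, 0.6, -1.2]
gripper_width: 0.248
grasp_force: 68.8
```

```bash
python3 - <<'E'
from fit import *
C={n:cam(n) for n in("scene","top","wrist")};o=get_obs();p=o["eef_pos"];print(p,o["tool_rot"],o["gripper_width"],o["grasp_force"],o["q"])
tiles=[]
for n,s in(("scene",8),("top",8),("wrist",0)):
    c=C[n];a=proj(c,p)[0]
    if n=="wrist": x0,y0,w,hh,s=180,80,280,200,1.4*1.0
    else: x0,y0,w,hh=int(a[0])-25,int(a[1])-15,50,38
    print(n,a,"crop",x0,y0,s)
    tiles.append(cv2.resize(c["img"][y0:y0+hh,x0:x0+w],(392,300) ,interpolation=cv2.INTER_CUBIC))
    for th in("pin","fork_mouth"):
        for d in place_of(n,th)[:2]: print(" ",th,d["centre"],round(d["confidence"],2))
cv2.imwrite("pics/m6.png",np.vstack([np.hstack(tiles[:2]),np.hstack([tiles[2],tiles[2]*0])]))
E
```

```text
[0.5709 0.0821 0.261 ] [ 0.      0.4887  0.8725 -0.0001] 0.2528592540306115 68.82144927978516 [-0.5767  0.2666  0.403   1.7383 -0.1128  1.1595  0.4084]
scene [350.0068 142.5551] crop 325 127 8
  pin [180.4, 244.6] 0.71
  pin [172.2, 274.1] 0.71
  fork_mouth [348.2, 156.3] 0.94
top [292.5953 177.9724] crop 267 162 8
  pin [477.9, 241.6] 0.67
  pin [449.0, 266.1] 0.54
wrist [320.4114 226.266 ] crop 180 80 1.4
  pin [42.6, 321.5] 0.9
  pin [320.0, 198.1] 0.79
  fork_mouth [313.0, 104.0] 0.84
```

View pics/m6.png

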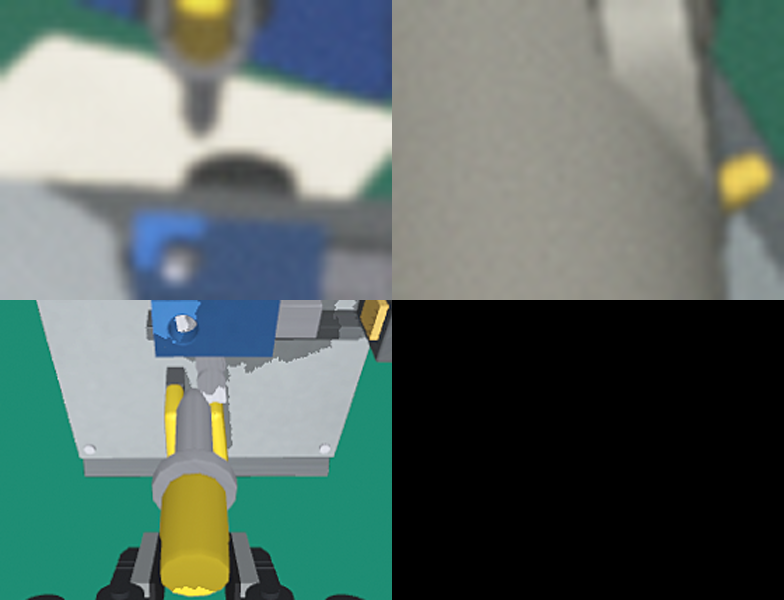

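```bash
python3 - <<'E'
from fit import *
C={n:cam(n) for n in("scene","wrist")};p=np.load("deck.npy");R,t=pose(p);o=get_obs();e=o["eef_pos"]
D=lambda w:R.T@(w-t)*1000
n=tri([ray(C["scene"],(350,143.2)),ray(C["wrist"],(315.7,140))]);print("nose",n,D(n),proj(C["scene"],n),proj(C["wrist"],n))
print("tcp",D(e))
def plane(c,px,z):
    a,d=ray(c,px);a=R.T@(a-t);d=R.T@d;return (a+d*(z-a[2])/d[2])*1000
print("hole wrist",plane(C["wrist"],(310.5,98.5),.056),plane(C["wrist"],(313,104),.056),"scene",plane(C["scene"],(348.2,156.3),.056))
# deck bolts in wrist crop for a check of deck pose: (89,449),(325,449)
for px in((89,149),(325,149)): print("bolt",plane(C["wrist"],(180+px[0]/1.4,80+px[1]/1.5),0))
# pin model: tilt th in tool x plane, pivot height d over tcp
xt=-R[:,0]*[1,1,0];xt/=np.linalg.norm(xt) # down slope horizontal
for th in(30,35,40):
  for dlt in(.03,.04):
    a=np.radians(th);ax=np.array([*(xt[:2]*np.sin(a)),np.cos(a)]);L=.0393+dlt
    P=e+[0,0,dlt];nz=P-ax*L;org=P-ax*(L-.052);kt=P+ax*(.092-L)
    print(th,dlt,D(nz),proj(C["scene"],nz)[0],proj(C["wrist"],[nz,org,kt]).ravel())
E
```

```text
nose [0.5429 0.1244 0.2332] [ 73.9373  13.1555 128.3656] [[349.8987 143.1939]] [[316.1498 139.9893]]
tcp [ 48.9503  10.6153 179.625 ]
hole wrist [58.5521 18.473  56.    ] [53.1684 16.4418 56.    ] scene [67.1586 17.3603 56.    ]
bolt [-101.1044  113.1198    0.    ]
bolt [-100.9404 -114.5719    0.    ]
30 0.03 [ 60.1177  10.6153 135.1632] [350.4678 146.3845] [319.9985 162.5294 320.1833 221.6068 320.381  286.8344]
30 0.04 [ 64.9819  10.6153 133.3928] [350.5776 145.1726] [320.0129 155.3794 320.2042 213.8175 320.4107 278.8086]
35 0.03 [ 66.1576  10.6153 134.8995] [350.6097 144.5662] [320.0218 155.6159 320.1916 219.9286 320.366  288.7396]
35 0.04 [ 71.8934  10.6153 133.091 ] [350.7393 143.1007] [320.0402 147.1693 320.2178 211.0357 320.402  279.9472]
40 0.03 [ 72.1975  10.6153 135.1632] [350.7527 142.6685] [320.0475 148.9486 320.2005 218.4229 320.3506 290.2627]
40 0.04 [ 78.8048  10.6153 133.3928] [350.902  140.9387] [320.0706 139.1631 320.2324 208.5016 320.3929 280.8787]
```

```bash
python3 - <<'E'
from fit import *
C={n:cam(n) for n in("scene","wrist")};p=np.load("deck.npy");R,t=pose(p);o=get_obs();e=o["eef_pos"]
D=lambda w:R.T@(w-t)*1000
xt=-R[:,0]*[1,1,0];xt/=np.linalg.norm(xt)
def m(v):
    a=v[0];ax=np.array([*(xt[:2]*np.sin(a)),np.cos(a)]);s=v[1] # ax through point P0=e+[0,0,h]+xt*xo ; origin = P0-ax*s
    org=e+[0,0,v[1]]+xt*v[2];return org-ax*.052,org,org+ax*.04,ax
def f(v):
    n,g,k,ax=m(v);w=proj(C["wrist"],[n,g,k])[:,1];s=proj(C["scene"],n)[0,1]
    return np.r_[w-[140,200,264],(s-143.2)*2]
r=least_squares(f,[.6,.01,-.01]);n,g,k,ax=m(r.x);print(np.degrees(r.x[0]),r.x[1:],r.fun,"nose",D(n),n,"origin",D(g))
E
```

```text
32.42349284125408 [ 0.0161 -0.0218] [ 0.2052 -0.6965  0.4341  0.2039] nose [ 73.7747  10.5768 128.3309] [0.5452 0.1256 0.2331] origin [ 76.1123  10.5768 180.2784]
```

Request:
{"api": "carry_out", "payload": {
  "rows": "-4.4 4.4 -16.6 0;-4.4 4.4 -16.6 0;-4.4 4.4 -16.6 0;-4.2 4.3 -16.4 0;0 0 0 0;0 0 0 0"
}}

```text
t: 14.0
eef_pos: [0.5543, 0.1007, 0.195]
tool_rot: [0.0, 0.488, 0.873, 0.0]
contact_force: [0.2, 0.3, -1.5]
gripper_width: 0.248
grasp_force: 68.8
```

Request:
{"api": "carry_out", "payload": {
  "rows": "-1 1.6 -2.7 0;-1 1.6 -2.7 0;0 0 0 0"
}}

```text
t: 14.38
eef_pos: [0.5517, 0.1041, 0.1892]
tool_rot: [-0.0, 0.488, 0.873, -0.0]
contact_force: [-0.5, -0.7, -1.4]
gripper_width: 0.249
grasp_force: 68.8
```

Request:
{"api": "carry_out", "payload": {
  "rows": "-0.9 1.5 -2.5 0;-0.9 1.5 -2.5 0;0 0 0 0",
  "force": 40
}}

```text
t: 14.75
eef_pos: [0.5498, 0.1071, 0.184]
tool_rot: [-0.0, 0.488, 0.873, -0.0]
contact_force: [0.3, 0.6, -1.4]
gripper_width: 0.254
grasp_force: 68.8
```

```bash
cat > st.py <<'E'
from fit import *
p=np.load("deck.npy");R,t=pose(p);o=get_obs();e=o["eef_pos"]
n0=np.array([73.8,12,128.3]);e0=np.array([48.95,10.6,179.6])
print(round(o["t"],2),"est nose (rigid) deck",(R.T@(e-t)*1000-e0+n0).round(1),"F deck",(R.T@o["contact_force"]).round(1),"T",(R.T@o["torque"]).round(2))
E
python3 st.py
```

```text
14.75 est nose (rigid) deck [55.6 17.8 47.3] F deck [-0.5 -0.5 -1.3] T [-0.06  0.05  0.  ]
```

Request:
{"api": "carry_out", "payload": {
  "rows": "-0.6 0.9 -1.6 0;-0.6 0.9 -1.6 0;0 0 0 0",
  "claw": 0,
  "force": 30
}}

```text
t: 15.12
eef_pos: [0.5485, 0.1087, 0.1809]
tool_rot: [-0.0, 0.488, 0.873, -0.0]
contact_force: [-0.8, -0.2, -0.5]
gripper_width: 0.25
grasp_force: 68.9
```

```bash
python3 st.py
```

```text
15.12 est nose (rigid) deck [55.4 18.1 43.6] F deck [-0.1  0.8 -0.5] T [ 0.38 -0.01 -0.22]
```

Request:
{"api": "carry_out", "payload": {
  "rows": "-0.4 0.6 -1 0;-0.4 0.6 -1 0;0 0 0 0"
}}

```text
t: 15.5
eef_pos: [0.5478, 0.1097, 0.179]
tool_rot: [-0.0, 0.488, 0.873, -0.0]
contact_force: [-1.9, -2.8, 1.4]
gripper_width: 0.249
grasp_force: 69.0
```

```bash
python3 st.py
```

```text
15.5 est nose (rigid) deck [55.4 18.1 41.3] F deck [-0.4  3.1  2. ] T [ 0.69  0.16 -0.35]
```

Request:
{"api": "carry_out", "payload": {
  "rows": "1.3 0.8 0 0;1.3 0.8 0 0;1.3 0.8 0 0;1.3 0.8 0 0;0 0 0 0"
}}

```text
t: 16.12
eef_pos: [0.5535, 0.1134, 0.179]
tool_rot: [0.0, 0.488, 0.873, 0.0]
contact_force: [-2.3, -1.7, -0.0]
gripper_width: 0.254
grasp_force: 69.0
```

Request:
{"api": "carry_out", "payload": {
  "rows": "-0.3 0.5 -0.8 0;0 0 0 0"
}}

```text
t: 16.38
eef_pos: [0.553, 0.114, 0.1782]
tool_rot: [0.0, 0.488, 0.873, 0.0]
contact_force: [-1.5, -1.0, -0.8]
gripper_width: 0.249
grasp_force: 68.9
```

```bash
python3 st.py
```

```text
16.38 est nose (rigid) deck [55.7 11.4 40.1] F deck [-0.5  1.8 -0.6] T [ 0.44 -0.01 -0.26]
```

Request:
{"api": "carry_out", "payload": {
  "rows": "-0.4 0.6 -1 0;0 0 0 0"
}}

```text
t: 16.62
eef_pos: [0.5526, 0.1145, 0.1772]
tool_rot: [-0.0, 0.488, 0.873, 0.0]
contact_force: [-1.8, -2.1, -0.8]
gripper_width: 0.248
grasp_force: 68.9
```

Request:
{"api": "carry_out", "payload": {
  "rows": "-0.4 0.6 -1 0;0 0 0 0"
}}

```text
t: 16.88
eef_pos: [0.5521, 0.1151, 0.1762]
tool_rot: [-0.0, 0.488, 0.873, 0.0]
contact_force: [-1.0, -0.5, -0.9]
gripper_width: 0.244
grasp_force: 68.8
```

```bash
python3 st.py
```

```text
16.88 est nose (rigid) deck [55.7 11.6 37.7] F deck [-0.4  1.1 -0.8] T [ 0.3  -0.03 -0.13]
```

Request:
{"api": "carry_out", "payload": {
  "rows": "-0.4 0.6 -1 0;0 0 0 0"
}}

```text
t: 17.12
eef_pos: [0.5517, 0.1157, 0.1752]
tool_rot: [-0.0, 0.488, 0.873, 0.0]
contact_force: [-0.1, -0.3, -1.3]
gripper_width: 0.251
grasp_force: 68.8
```

Request:
{"api": "carry_out", "payload": {
  "rows": "-0.4 0.6 -1 0;0 0 0 0"
}}

```text
t: 17.38
eef_pos: [0.5513, 0.1162, 0.1742]
tool_rot: [-0.0, 0.488, 0.873, 0.0]
contact_force: [-0.5, 0.5, -0.6]
gripper_width: 0.247
grasp_force: 68.8
```

```bash
python3 st.py
```

```text
17.38 est nose (rigid) deck [55.6 11.7 35.3] F deck [ 0.2  0.2 -0.9] T [ 0.21 -0.   -0.11]
```

Request:
{"api": "carry_out", "payload": {
  "rows": "-0.4 0.6 -1 0;-0.4 0.6 -1 0;0 0 0 0"
}}

```text
t: 17.75
eef_pos: [0.5507, 0.1172, 0.1724]
tool_rot: [0.0, 0.488, 0.873, 0.0]
contact_force: [0.1, -1.7, 0.8]
gripper_width: 0.251
grasp_force: 69.0
```

Request:
{"api": "carry_out", "payload": {
  "rows": "-0.4 0.6 -1 0;-0.4 0.6 -1 0;0 0 0 0"
}}

```text
t: 18.12
eef_pos: [0.5504, 0.1184, 0.1706]
tool_rot: [0.001, 0.488, 0.873, 0.0]
contact_force: [0.8, -2.6, 2.7]
gripper_width: 0.251
grasp_force: 69.3
```

```bash
python3 st.py; python3 - <<'E'
from fit import *
p=np.load("deck.npy");R,t=pose(p)
for n in("scene","wrist"):
    c=cam(n)
    for d in place_of(n,"fork_mouth")[:1]+place_of(n,"pin")[:2]:
        a,v=ray(c,d["centre"]);a=R.T@(a-t);v=R.T@v;print(n,d["centre"],round(d["confidence"],2),((a+v*(.056-a[2])/v[2])*1000).round(1))
E
```

```text
18.12 est nose (rigid) deck [55.5 11.3 31. ] F deck [-0.6  0.7  3.7] T [ 0.04  0.55 -0.02]
scene [350.4, 157.3] 0.68 [64.2 10.5 56. ]
scene [183.5, 245.5] 0.68 [-249.9  471.4   56. ]
scene [174.4, 274.9] 0.65 [-337.   480.9   56. ]
wrist [316.9, 167.6] 0.86 [55.2 11.9 56. ]
wrist [5.0, 389.7] 0.82 [-1179.5  1268.8    56. ]
wrist [320.9, 202.9] 0.72 [21.2  9.3 56. ]
```

Request:
{"api": "carry_out", "payload": {
  "rows": "0.85 0.5 0 0;0.85 0.5 0 0;0 0 0 0"
}}

```text
t: 18.8
eef_pos: [0.5506, 0.1194, 0.1697]
tool_rot: [-0.001, 0.488, 0.873, -0.001]
contact_force: [0.1, -2.7, 1.5]
gripper_width: 0.25
grasp_force: 69.2
```

```bash
python3 st.py
```

```text
18.8 est nose (rigid) deck [55.6 10.7 29.8] F deck [-1.   1.3  2.6] T [ 0.42  0.39 -0.23]
```

Request:
{"api": "carry_out", "payload": {
  "rows": "0 0 0 0;0 0 0 0"
}}

```text
t: 19.05
eef_pos: [0.5506, 0.1195, 0.1697]
tool_rot: [-0.001, 0.488, 0.873, -0.001]
contact_force: [-1.2, -1.3, -0.8]
gripper_width: 0.251
grasp_force: 68.9
```

```bash
python3 st.py
```

```text
19.05 est nose (rigid) deck [55.7 10.6 29.8] F deck [-0.9  1.7 -0.4] T [ 0.56  0.16 -0.29]
```

Request:
{"api": "carry_out", "payload": {
  "rows": "-0.6 1 -1.6 0;-0.6 1 -1.6 0;0 0 0 0"
}}

```text
t: 19.42
eef_pos: [0.55, 0.1216, 0.1668]
tool_rot: [-0.0, 0.488, 0.873, -0.0]
contact_force: [-0.9, -3.3, -0.8]
gripper_width: 0.251
grasp_force: 69.0
```

```bash
python3 st.py
```

```text
19.43 est nose (rigid) deck [55.7 10.  26.2] F deck [-2.4  2.5  0.7] T [ 0.43  0.32 -0.18]
```

Request:
{"api": "carry_out", "payload": {
  "rows": "-0.8 0.6 -1.8 0;-0.8 0.6 -1.8 0;0 0 0 0"
}}

```text
t: 19.8
eef_pos: [0.549, 0.123, 0.1636]
tool_rot: [0.0, 0.488, 0.873, 0.0]
contact_force: [1.0, -1.4, 0.6]
gripper_width: 0.251
grasp_force: 69.0
```

```bash
python3 st.py
```

```text
19.8 est nose (rigid) deck [55.3 10.1 22.6] F deck [-1.1 -0.1  1.5] T [ 0.07  0.42 -0.06]
```

Going in smoothly; keep pushing along the deck normal.

Request:
{"api": "carry_out", "payload": {
  "rows": "-0.5 0.8 -1.7 0;-0.5 0.8 -1.7 0;-0.5 0.8 -1.7 0;0 0 0 0"
}}

```text
t: 20.3
eef_pos: [0.5475, 0.1253, 0.1584]
tool_rot: [0.0, 0.488, 0.873, 0.0]
contact_force: [1.6, -1.8, 2.3]
gripper_width: 0.248
grasp_force: 69.1
```

```bash
python3 st.py
```

```text
20.3 est nose (rigid) deck [54.6 10.2 16.7] F deck [-0.6 -0.4  3.3] T [-0.21  0.59  0.04]
```

Request:
{"api": "carry_out", "payload": {
  "rows": "-0.6 1 -1.7 0;-0.6 1 -1.7 0;-0.6 1 -1.7 0;0 0 0 0"
}}

```text
t: 20.8
eef_pos: [0.5456, 0.1279, 0.1533]
tool_rot: [0.0, 0.488, 0.873, 0.0]
contact_force: [3.2, -3.7, 2.9]
gripper_width: 0.251
grasp_force: 69.2
```

```bash
python3 st.py
```

```text
20.8 est nose (rigid) deck [54.3 10.4 10.7] F deck [-2.2 -0.8  5.2] T [-0.15  0.98  0.1 ]
```

Request:
{"api": "carry_out", "payload": {
  "rows": "-0.5 0.8 -1.8 0;-0.5 0.8 -1.8 0;0 0 0 0"
}}

```text
t: 21.18
eef_pos: [0.5447, 0.1294, 0.1498]
tool_rot: [0.0, 0.488, 0.873, 0.0]
contact_force: [2.7, -3.9, 4.1]
gripper_width: 0.248
grasp_force: 69.2
```

```bash
python3 st.py
```

```text
21.18 est nose (rigid) deck [53.7 10.4  6.8] F deck [-1.6 -0.3  6.1] T [-0.08  1.03  0.04]
```

Request:
{"api": "carry_out", "payload": {
  "rows": "-0.5 0.8 -1.5 0;-0.2 0.4 -0.8 0;0 0 0 0"
}}

```text
t: 21.55
eef_pos: [0.5442, 0.1304, 0.1477]
tool_rot: [0.0, 0.488, 0.873, 0.0]
contact_force: [2.4, -5.5, 4.7]
gripper_width: 0.252
grasp_force: 69.2
```

```bash
python3 st.py
```

```text
21.55 est nose (rigid) deck [53.4 10.4  4.5] F deck [-2.1  0.8  7.3] T [0.04 0.98 0.01]
```

Request:
{"api": "carry_out", "payload": {
  "rows": "-0.4 0.7 -1.3 0;0 0 0 0"
}}

```text
t: 21.8
eef_pos: [0.5444, 0.1304, 0.1471]
tool_rot: [0.001, 0.488, 0.873, 0.0]
contact_force: [2.1, -6.7, 10.5]
gripper_width: 0.251
grasp_force: 69.9
```

```bash
python3 st.py
```

```text
21.8 est nose (rigid) deck [53.  10.2  4.1] F deck [ 0.4  1.8 12.5] T [ 0.31  1.21 -0.15]
```

Request:
{"api": "carry_out", "payload": {
  "rows": "-0.3 0.5 -0.8 0;0 0 0 0"
}}

```text
t: 22.05
eef_pos: [0.5446, 0.1304, 0.1469]
tool_rot: [0.001, 0.489, 0.873, 0.0]
contact_force: [2.0, -9.0, 13.3]
gripper_width: 0.247
grasp_force: 70.1
```

Request:
{"api": "carry_out", "payload": {
  "rows": "0 0 0 0;0 0 0 0;0 0 0 0",
  "claw": 45
}}

```text
t: 22.42
eef_pos: [0.5419, 0.1328, 0.1446]
tool_rot: [-0.001, 0.487, 0.873, -0.0]
contact_force: [0.2, -0.2, 0.4]
gripper_width: 0.526
grasp_force: 0.0
```

```bash
python3 st.py;python3 - <<'E'
from fit import *
p=np.load("deck.npy");R,t=pose(p)
for n in("scene","wrist"):
    c=cam(n);print(n,"expected origin px at y=10.4",proj(c,d2w(p,[[55,10.4,56],[55,10.4,60]])).round(1).tolist())
    for d in place_of(n,"fork_mouth")[:1]+place_of(n,"pin")[:3]: print(d["centre"],round(d["confidence"],2))
E
```

```text
22.43 est nose (rigid) deck [54.3 11.   0.1] F deck [ 0.  -0.1  0.5] T [-0.04 -0.02 -0.01]
scene expected origin px at y=10.4 [[350.2, 160.0], [350.2, 159.5]]
[349.9, 159.5] 0.7
[185.5, 245.0] 0.71
[175.0, 273.9] 0.5
[353.7, 158.1] 0.46
wrist expected origin px at y=10.4 [[318.2, 205.4], [318.2, 211.4]]
[319.6, 203.1] 0.87
```

Request:
{"api": "carry_out", "payload": {
  "rows": "0 0 15 0;0 0 25 0;0 0 40 0;10 -17 40 0;0 0 0 0"
}}

```text
t: 23.35
eef_pos: [0.5559, 0.1137, 0.2699]
tool_rot: [0.003, 0.489, 0.872, 0.003]
contact_force: [-0.1, 0.3, 0.2]
gripper_width: 0.531
grasp_force: 0.0
```

```bash
python3 st.py;python3 - <<'E'
from fit import *
p=np.load("deck.npy");R,t=pose(p);np.save("e.npy",0)
print("knob top world",d2w(p,[55,10.4,96]),get_obs()["eef_pos"])
for n in("scene","wrist"):
    c=cam(n);print(n,"exp origin,knobtop,mid",proj(c,d2w(p,[[55,10.4,56],[55,10.4,96],[55,10.4,79]])).round(1).tolist())
    for d in place_of(n,"fork_mouth")[:1]+place_of(n,"pin")[:3]: print(d["centre"],round(d["confidence"],2))
    hsv=cv2.cvtColor(c["img"],cv2.COLOR_BGR2HSV); m=cv2.inRange(hsv,(20,110,80),(38,255,255))
    k,l,st,ce=cv2.connectedComponentsWithStats(m)
    print([(ce[i].round(1).tolist(),st[i].tolist()) for i in range(1,k) if st[i,4]>40 and (n=="wrist" or 320<ce[i][0]<380 and ce[i][1]<220)])
    cyl=[[55+r*np.cos(a),10.4+r*np.sin(a),z] for z,r in((62,12),(96,12)) for a in np.linspace(0,6.3,40)]
    q=proj(c,d2w(p,cyl));print("knob bbox",q.min(0).round(1),q.max(0).round(1))
E
```

```text
23.35 est nose (rigid) deck [106.8   9.1 116.3] F deck [ 0.3 -0.   0. ] T [ 0.02 -0.01 -0.05]
knob top world [[0.5437 0.1284 0.1958]] [0.5559 0.1137 0.2699]
scene exp origin,knobtop,mid [[350.2, 160.0], [350.3, 154.1], [350.3, 156.7]]
[354.1, 157.1] 0.57
[183.8, 246.7] 0.64
[174.0, 274.4] 0.61
[350.3, 158.2] 0.54
[([350.7, 154.8], [347, 150, 8, 11, 64]), ([342.2, 193.3], [340, 180, 6, 28, 118]), ([353.9, 192.4], [352, 181, 5, 24, 88])]
knob bbox [346.2 150.5] [354.4 162.8]
wrist exp origin,knobtop,mid [[319.2, 145.7], [319.2, 178.3], [319.2, 163.7]]
[320.9, 144.5] 0.9
[321.1, 144.7] 0.9
[51.7, 338.3] 0.79
[([425.1, 7.9], [411, 0, 26, 20, 303]), ([439.7, 131.1], [431, 114, 19, 36, 427]), ([317.6, 186.0], [297, 142, 44, 94, 2384]), ([637.2, 176.5], [633, 169, 7, 15, 53]), ([607.2, 221.3], [591, 204, 33, 36, 550]), ([565.4, 270.7], [549, 255, 33, 32, 505]), ([530.3, 310.7], [520, 302, 22, 19, 233])]
knob bbox [304.4 139.5] [334.  188.1]
```

Request:
{"api": "carry_out", "payload": {
  "rows": "8 -22 0 0;8 -22.7 0 0;0 0 -40 0;0 0 -50 0;0 0 -50 0;0 0 0 0;0 0 0 0",
  "claw": 85
}}

```text
t: 24.52
eef_pos: [0.5699, 0.0705, 0.1266]
tool_rot: [0.001, 0.488, 0.873, 0.0]
contact_force: [-1.1, 0.4, 1.2]
gripper_width: 0.995
grasp_force: 0.0
```

```bash
python3 - <<'E'
from fit import *
p=np.load("deck.npy");R,t=pose(p);o=get_obs();e=o["eef_pos"];print(o["t"],e,o["contact_force"],o["gripper_width"])
W=d2w(p,[-63,17.3,42])[0];print("W",W,"delta mm",(W-[0,0,.036]-e)*1000)
c=cam("wrist");
for d in place_of("wrist","squeeze")[:2]:
    a,v=ray(c,d["centre"]);a=R.T@(a-t);v=R.T@v;print(d["centre"],d["confidence"],((a+v*(.042-a[2])/v[2])*1000).round(1))
for d in place_of("wrist","pin")[:1]+place_of("wrist","fork_mouth")[:1]: print(d["centre"],d["confidence"])
E
```

```text
24.525 [0.5699 0.0705 0.1266] [-1.0573  0.4318  1.2487] 0.9948331801747035
W [0.5722 0.0689 0.0839] delta mm [  2.3381  -1.6562 -78.6997]
[318.7, 197.8] 0.83 [-49.2  19.3  42. ]
[342.3, 69.1] 0.94
```

Request:
{"api": "carry_out", "payload": {
  "rows": "0.8 -1 -20 0;0.9 -1 -20 0;0 0 -20 0;0 0 -12 0;0 0 -7 0;0 0 0 0;0 0 0 0"
}}

```text
t: 25.6
eef_pos: [0.5712, 0.0685, 0.0469]
tool_rot: [0.0, 0.488, 0.873, 0.0]
contact_force: [-0.7, 0.0, 0.0]
gripper_width: 0.996
grasp_force: 0.0
```

Request:
{"api": "carry_out", "payload": {
  "rows": "0 0 0 0;0 0 0 0;0 0 0 0;0 0 0 0;0 0 0 0;0 0 0 0",
  "claw": 20,
  "force": 50
}}

```text
t: 26.35
eef_pos: [0.5722, 0.0682, 0.0492]
tool_rot: [0.001, 0.488, 0.873, 0.001]
contact_force: [-5.5, -0.0, 21.9]
gripper_width: 0.366
grasp_force: 48.1
```

Request:
{"api": "carry_out", "payload": {
  "rows": "0 0 0 0;0 0 0 0;0 0 0 0;0 0 0 0",
  "claw": 0,
  "force": 80
}}

```text
t: 26.85
eef_pos: [0.5719, 0.0681, 0.0494]
tool_rot: [0.001, 0.489, 0.873, 0.001]
contact_force: [-7.0, -0.6, 23.3]
gripper_width: 0.346
grasp_force: 76.3
```

```bash
python3 - <<'E'
from fit import *
p=np.load("deck.npy");R,t=pose(p);o=get_obs();print(o["t"],o["contact_force"],o["gripper_width"],o["grasp_force"])
for n in("scene","wrist"):
    c=cam(n)
    print(n,"fork hole px at y 11 / 0",proj(c,d2w(p,[[55,11,56],[55,0,56]])).round(1).tolist())
    for d in place_of(n,"fork_mouth")[:1]+place_of(n,"pin")[:3]: print(d["centre"],round(d["confidence"],2))
    hsv=cv2.cvtColor(c["img"],cv2.COLOR_BGR2HSV); m=cv2.inRange(hsv,(20,110,80),(38,255,255))
    k,l,st,ce=cv2.connectedComponentsWithStats(m)
    print([(ce[i].round(1).tolist(),st[i].tolist()) for i in range(1,k) if st[i,4]>20 and (n=="wrist" or 320<ce[i][0]<380 and 100<ce[i][1]<220)])
E
```

```text
26.85 [-7.022  -0.636  23.3048] 0.3457103964166281 76.28711465746164
scene fork hole px at y 11 / 0 [[350.0, 160.0], [353.6, 160.2]]
[187.0, 246.0] 0.57
[177.3, 272.9] 0.56
[([344.1, 194.5], [339, 180, 12, 29, 209])]
wrist fork hole px at y 11 / 0 [[360.5, -5.3], [418.3, -4.3]]
[([510.2, 85.8], [375, 0, 265, 195, 43185]), ([297.3, 218.4], [275, 144, 41, 157, 5180]), ([344.4, 229.5], [319, 178, 58, 114, 4195])]
```

Request:
{"api": "carry_out", "payload": {
  "rows": "0 0 0 0;0 0 0 0;0 0 0 0;0 0 0 0;0 0 0 0",
  "claw": 85
}}

```text
t: 27.78
eef_pos: [0.5702, 0.068, 0.0461]
tool_rot: [-0.0, 0.488, 0.873, -0.0]
contact_force: [0.2, 0.2, -0.7]
gripper_width: 0.994
grasp_force: 0.0
```

Request:
{"api": "carry_out", "payload": {
  "rows": "3 -5 5 0;3 -5 30 0;3 -5 40 0;3 -5 50 0;0 0 50 0;0 0 0 0;0 0 0 0"
}}

```text
t: 28.65
eef_pos: [0.5823, 0.0481, 0.221]
tool_rot: [-0.0, 0.488, 0.873, -0.0]
contact_force: [-0.5, 0.1, -0.7]
gripper_width: 0.993
grasp_force: 0.0
```

```bash
python3 - <<'E'
from fit import *
p=np.load("deck.npy");R,t=pose(p);o=get_obs();print(o["t"],o["contact_force"],o["gripper_width"],o["eef_pos"])
for n in("scene","wrist"):
    c=cam(n)
    print(n,"origin, +4mm",proj(c,d2w(p,[[55,10.4,56],[55,10.4,60]])).round(1).tolist())
    for d in place_of(n,"fork_mouth")[:1]+place_of(n,"pin")[:3]: print(d["centre"],round(d["confidence"],2))
    hsv=cv2.cvtColor(c["img"],cv2.COLOR_BGR2HSV); m=cv2.inRange(hsv,(20,110,80),(38,255,255))
    k,l,st,ce=cv2.connectedComponentsWithStats(m)
    print([(ce[i].round(1).tolist(),st[i].tolist()) for i in range(1,k) if st[i,4]>20 and (n=="wrist" or 320<ce[i][0]<380 and 100<ce[i][1]<220)])
    cyl=[[55+r*np.cos(a),10.4+r*np.sin(a),z] for z,r in((62,12),(96,12)) for a in np.linspace(0,6.3,40)]
    q=proj(c,d2w(p,cyl));print("knob bbox",q.min(0).round(1),q.max(0).round(1))
E
```

```text
28.65 [-0.4618  0.0674 -0.7366] 0.992902429470433 [0.5823 0.0481 0.221 ]
scene origin, +4mm [[350.2, 160.0], [350.2, 159.5]]
[351.3, 156.7] 0.88
[183.1, 244.8] 0.71
[173.5, 270.5] 0.63
[([328.9, 100.9], [324, 99, 11, 5, 38]), ([351.4, 155.3], [348, 151, 8, 10, 58]), ([342.1, 194.2], [339, 181, 7, 28, 123]), ([353.9, 192.7], [352, 181, 5, 24, 94])]
knob bbox [346.2 150.5] [354.4 162.8]
wrist origin, +4mm [[334.0, 48.4], [334.2, 51.0]]
[21.8, 318.5] 0.88
[342.1, 49.3] 0.73
[([484.3, 36.4], [471, 15, 29, 44, 780]), ([339.7, 64.4], [322, 36, 38, 57, 1790]), ([311.6, 143.6], [303, 102, 17, 86, 1205]), ([347.6, 146.2], [339, 114, 17, 67, 815]), ([637.7, 192.2], [635, 187, 5, 11, 32]), ([605.9, 240.4], [588, 222, 37, 38, 640]), ([562.4, 290.4], [546, 277, 33, 27, 452]), ([330.0, 330.4], [305, 321, 53, 20, 669]), ([478.6, 390.7], [472, 384, 15, 15, 53])]
knob bbox [316.5  34.5] [355.5  94.8]
```

```bash
python3 - <<'E'
from fit import *
p=np.load("deck.npy");R,t=pose(p)
c=cam("wrist");pl=[]
hsv=cv2.cvtColor(c["img"],cv2.COLOR_BGR2HSV); m=cv2.inRange(hsv,(20,90,50),(40,255,255))
k,l,st,ce=cv2.connectedComponentsWithStats(m)
def comp(pt):
    i=min((i for i in range(1,k) if st[i,4]>300),key=lambda i:np.hypot(*(ce[i]-pt)));return (l==i).astype(np.uint8)
def mask(th,dx,dy,y0,y1,z0,off):
    q=np.array([[x,y,z] for x in(-10,-85) for y in(y0,y1) for z in(z0,56)],float)
    if th is not None:
        a=-th;v=q[:,:2]-[10,0];q[:,0]=10+np.cos(a)*v[:,0]-np.sin(a)*v[:,1];q[:,1]=np.sin(a)*v[:,0]+np.cos(a)*v[:,1]
    q=q+[dx,dy,0];h=cv2.convexHull(proj(c,d2w(p,q)).astype(np.float32));M=np.zeros((400,640),np.uint8);cv2.fillConvexPoly(M,np.round(h*16).astype(np.int32),1,shift=4);return M
iou=lambda a,b:(a&b).sum()/(a|b).sum()
g=comp((311.6,143.6));h=comp((347.6,146.2));print(g.sum(),h.sum())
bg=max((iou(mask(th,dx,dy,20,34,20,0),g),th,dx,dy) for th in(-.02,0,.02) for dx in range(-10,11,2) for dy in np.arange(-4,4.1,.5));print("grip",bg)
R_=sorted(((iou(mask(th,dx,dy,-14,-2,24,0),h),th,dx,dy) for th in np.arange(-.04,.1,.01) for dx in(-6,-4,-2,0,2,4,6) for dy in np.arange(-3,3.1,.5)),reverse=True)[:6]
for r in R_: print(np.round(r,3))
for th in np.arange(-.02,.08,.01): print(round(th,2),iou(mask(th,0,bg[3],-14,-2,24,0),h).round(3))
for n in("fork_mouth","pin"):
  for d in place_of("wrist",n)[:2]:
    a,v=ray(c,d["centre"]);a=R.T@(a-t);v=R.T@v;print(n,d["confidence"],((a+v*(.056-a[2])/v[2])*1000).round(1))
E
```

```text
1240 820
grip (np.float64(0.8911764705882353), 0, -2, np.float64(0.5))
[ 0.635 -0.04  -6.     3.   ]
[ 0.627 -0.04  -6.     2.5  ]
[ 0.626 -0.03  -6.     3.   ]
[ 0.624 -0.04  -4.     3.   ]
[ 0.623 -0.03  -6.     2.5  ]
[ 0.622 -0.03  -4.     3.   ]
-0.02 0.537
-0.01 0.554
0.0 0.549
0.01 0.546
0.02 0.538
0.03 0.524
0.04 0.506
0.05 0.485
0.06 0.461
0.07 0.441
pin 0.63 [-42.3  20.3  56. ]
pin 0.6 [-551.6  714.5   56. ]
```

```bash
python3 -c "
from station import *
print(hand_in())"
```

```text
the job is handed in; nothing more can be done
None
```

I handed the job in: the pin reads fully home in the fork and lug, the trigger was squeezed and has sprung back to rest as far as the cameras show (no joint reading), and the gripper is clear of everything; the verdict was not returned.

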